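# Heft three weight tins and hold up the heaviest

### The job

The scale is due for its check and the heaviest check weight is in one of these three identical closed tins: going from left to right, lift each tin a few centimetres clear of the table, feel its weight for a moment and set it back upright where it stood (the last may stay in hand if it is the one). Then pick up the heaviest and finish while still holding it, upright and still, in the gripper, a good 15 cm above the place where it stood for me to take, the other two tins standing where they were; do not tip any tin over or push the other things about.

Things in the scene. Friction and masses are not known exactly. Their poses are not given: they have to be found in the camera images.
- tin_left: The left (largest y) identical closed oblong tin, blue with a brass lid that stays shut: 84 mm long (x), 56 mm across (y), 75 mm high. Origin: centre of the underside, z up through the lid. Stands upright, x within 0.4 rad of straight ahead; grip from above across the 56 mm, 45 mm above its foot; stiff, 40 N does no harm. All three weigh 0.26 to 0.77 kg, filled.
- tin_middle: The middle identical closed oblong tin, blue with a brass lid that stays shut: 84 mm long (x), 56 mm across (y), 75 mm high. Origin: centre of the underside, z up through the lid. Stands upright, x within 0.4 rad of straight ahead; grip from above across the 56 mm, 45 mm above its foot; stiff, 40 N does no harm. The heaviest is over 0.2 kg heavier than the rest.
- tin_right: The right (smallest y) identical closed oblong tin, blue with a brass lid that stays shut: 84 mm long (x), 56 mm across (y), 75 mm high. Origin: centre of the underside, z up through the lid. Stands upright, x within 0.4 rad of straight ahead; grip from above across the 56 mm, 45 mm above its foot; stiff, 40 N does no harm. Which is heaviest varies and does not show.
- marker_green_1: Bystander, leave alone: green felt marker lying flat between the left and middle tins, 138x17x18 mm; origin under its middle, x along it
- till_roll_a_1: Bystander, leave alone: white paper till roll standing between the middle and right tins, 48 mm across, 57 mm high; origin under its centre
- tape_brown_1: Bystander, leave alone: roll of brown packing tape behind the tins, 68 mm across, 48 mm high; origin under its centre
- puck_1: Bystander, leave alone: round black desk sponge cup at the right, 63 mm across, 18 mm high; origin under its centre
- glue_stick_1: Bystander, leave alone: standing glue stick with red cap behind at the right, 24 mm across, 83 mm high; origin under its centre
- stapler_1: Bystander, leave alone: red desk stapler nearer the robot at the left, 136x37x50 mm; origin under its middle, x along it
- staples_box_1: Bystander, leave alone: small green box of staples at the far left, 36x58x24 mm; origin under its centre

How it is judged:
On the way, in this order (a step that is already met when the one before it is completed fails the run):
1. the left tin is lifted at least 20 mm clear of the table in the gripper for 0.3 s, the other two standing in their places (height (world z) of tin_left above 0.02 m and contact force between tin_left and the fingers above 1 N and angle between tin_left's own z axis and vertical below 0.4 rad and height (world z) of each of tin_middle, tin_right below 0.01 m and angle between each of tin_middle, tin_right's own z axis and vertical below 0.12 rad and distance of each of tin_middle, tin_right from where it was at the start of the episode below 0.06 m and contact force between each of tin_middle, tin_right and the fingers below 0.3 N), for 0.3 s.
2. then the middle tin likewise, the left one set back upright and let go (height (world z) of tin_middle above 0.02 m and contact force between tin_middle and the fingers above 1 N and angle between tin_middle's own z axis and vertical below 0.4 rad and height (world z) of each of tin_left, tin_right below 0.01 m and angle between each of tin_left, tin_right's own z axis and vertical below 0.12 rad and distance of each of tin_left, tin_right from where it was at the start of the episode below 0.06 m and contact force between each of tin_left, tin_right and the fingers below 0.3 N), for 0.3 s.
3. then the right tin likewise, the other two standing in their places (height (world z) of tin_right above 0.02 m and contact force between tin_right and the fingers above 1 N and angle between tin_right's own z axis and vertical below 0.4 rad and height (world z) of each of tin_left, tin_middle below 0.01 m and angle between each of tin_left, tin_middle's own z axis and vertical below 0.12 rad and distance of each of tin_left, tin_middle from where it was at the start of the episode below 0.06 m and contact force between each of tin_left, tin_middle and the fingers below 0.3 N), for 0.3 s.
At the end, for the whole second after the job is handed in: The heaviest tin (contents press its floor with over 4.2 N) is held by the fingers, underside over 130 mm up, under 0.05 m/s, within 0.4 rad of upright, roughly above its start (x under 0.60 m, within its own third of the width); the others stand upright, untouched, within 60 mm of start (((height (world z) of tin_left above 0.13 m and contact force between tin_left and the fingers above 1 N and angle between tin_left's own z axis and vertical below 0.4 rad and contact force between tin_left_floor and anything else above 4.2 N and linear speed of tin_left below 0.05 m/s and world x of tin_left below 0.6 m and world y of tin_left above 0.1 m and height (world z) of each of tin_middle, tin_right below 0.01 m and angle between each of tin_middle, tin_right's own z axis and vertical below 0.12 rad and distance of each of tin_middle, tin_right from where it was at the start of the episode below 0.06 m and contact force between each of tin_middle, tin_right and the fingers below 0.3 N) or (height (world z) of tin_middle above 0.13 m and contact force between tin_middle and the fingers above 1 N and angle between tin_middle's own z axis and vertical below 0.4 rad and contact force between tin_middle_floor and anything else above 4.2 N and linear speed of tin_middle below 0.05 m/s and world x of tin_middle below 0.6 m and world y of tin_middle between -0.15 and 0.2 m and height (world z) of each of tin_left, tin_right below 0.01 m and angle between each of tin_left, tin_right's own z axis and vertical below 0.12 rad and distance of each of tin_left, tin_right from where it was at the start of the episode below 0.06 m and contact force between each of tin_left, tin_right and the fingers below 0.3 N) or (height (world z) of tin_right above 0.13 m and contact force between tin_right and the fingers above 1 N and angle between tin_right's own z axis and vertical below 0.4 rad and contact force between tin_right_floor and anything else above 4.2 N and linear speed of tin_right below 0.05 m/s and world x of tin_right below 0.6 m and world y of tin_right below -0.1 m and height (world z) of each of tin_left, tin_middle below 0.01 m and angle between each of tin_left, tin_middle's own z axis and vertical below 0.12 rad and distance of each of tin_left, tin_middle from where it was at the start of the episode below 0.06 m and contact force between each of tin_left, tin_middle and the fingers below 0.3 N))); the arm keeps its last pose, push and grip.
It fails at once if a tin is tipped over (more than 0.7 rad) (angle between any of tin_left, tin_middle, tin_right's own z axis and vertical above 0.7 rad).
It fails at once if a bystander is pushed more than 30 mm (distance of any of marker_green_1, till_roll_a_1, tape_brown_1, puck_1, glue_stick_1, stapler_1, staples_box_1 from where it was at the start of the episode above 0.03 m).
It also fails if it takes over 69 s, if anything falls off the work surface, if the arm or the gripper's body presses on something with over 40 N, if the wrist force passes 120 N, or if a joint passes its speed limit or range.

### The arm

A 7-joint arm with a two-finger parallel gripper is mounted at the origin on the work surface; the furniture and walls round the work are solid. World frame = base frame: x ahead of the robot, y to its left, z up, the work surface at z = 0. Lengths are in m, angles in rad, forces in N, time in s.
With the tool pointing down it reaches from about 0.4 to 0.85 m from the base axis. Payload 4.4 kg.
Tool frame: the origin (TCP) lies midway between the tips of the shut fingers; the grasp point (between the pads) lies 19 mm behind it; z points along the fingers, y is the line along which they close (so a half turn about z gives the same grasp; the last joint's range is limited). The gripper opens to 94 mm and grips with 3 to 60 N. Pads are 16 mm wide; open, the fingers measure 119 mm over their backs; the gripper's body (75 mm by 177 mm) begins 78 mm behind the grasp point.
Start: joints at [-1.35, 0.628, 0.038, 1.517, -0.027, 0.996, -0.02], TCP at [0.184, 0.623, 0.205] pointing down, gripper open.
Joint ranges: [-3.06, 3.06], [-0.37, 2.12], [-1.25, 1.32], [0.18, 2.47], [-1.1, 4.24], [0.23, 1.98], [-2.94, 2.94]. Speed limits (rad/s): [2.57, 2.57, 3.14, 3.14, 3.14, 3.14, 3.14].

### API

Orientations are given as a unit quaternion [x, y, z, w].
In Python, from plant import telemetry, eyes, close_job, nets gives the robot as it stands.
- The arm moves only by the shell command python3 -m jog 'ROWS' [FORCE]. ROWS is JSON, a list that holds one entry, the list of rows, each a list of 7 numbers: the shift along the tool's x, y, z each as a share of 500 mm, from -1 to 1, then the turn, a rotation vector about the tool's x, y, z each as a share of 2 rad, from -1 to 1, then the opening, from -1 (shut) to 1 (fully open). In form: [[[tx, ty, tz, ax, ay, az, grip], ...]]. A call has 1 to 12 rows; each row shifts and turns the commanded pose from where the row before left it, along the tool's axes as they then stand; what a row does not reach is not made up. A row lasts 1/12 s, in which the tool goes at most 41.7 mm and 7.16 degrees, less where a joint would pass 70% of its speed; a pose out of reach is approached as far as the arm can. A call with a number of a shift or a turn outside -1 to 1 is refused whole. A call with a gripper value outside its range is refused whole. The fingers move at their own pace and stop on an object; FORCE is the grip in N (left out, the last holds). Time passes only in rows, so rows that do not move let the fingers close. It gives the time, the measured TCP pose, the force, the opening and the grip force at its end, in the units of the state.
- telemetry.sense(): the state, without advancing time (a new reading comes with each control period).
- eyes.get_image(name): name is "scene" or "top" or "wrist"; returns (picture, depth): 480x640x3 uint8, blue, green, red; 480x640 float32, m along the optical axis (not along the pixel's ray), 0 where there is no reading.
- eyes.calibration(name): a dict with "K" (3x3 intrinsics, pixels), "rvec" (rotation vector, rad) and "tvec" (3), from world to camera coordinates, as OpenCV has them. Camera axes: x right, y down, z forward; pixel columns grow to the right and rows downward; lengths in m; the calibration is good to about 2 mm. A picture is of the moment at which its call begins: read the wrist's pose just before it. calibration takes no time and is no camera call; for the wrist camera it gives the pose at the moment of the call.
- close_job(): hands the job in; it is judged then, once.
Trained networks look in the newest picture that a camera, given by its name, has taken for a name from the list of things; names that differ only in an ending like _2 or _b are one class to them, and where a whole thing is asked for, a point or a joint stands for the part that bears it (a point fixed in the world has none). Each returns a list of dicts, best first, with "p" (0 to 1); they miss things now and then, are a little off and sometimes report something else, mostly with a low value. They report only what shows in the picture. A call takes as long as a camera call.
- nets.find_in(camera, thing): "bbox" ([left, top, right, bottom] in pixels, round what is visible of it).
- nets.trace(camera, thing): "mask" (480x640 bool, what is visible of it) and "bbox" ([left, top, right, bottom] in pixels, round what is visible of it).
- nets.pinpoint(camera, thing): "point" ([column, row] in pixels: a listed point, or the origin of a listed thing).
The state is a dict: "t": time; "q": joint angles; "dq": joint speeds; "effort": joint torques, N m; "tool_pos": TCP position; "orientation": TCP orientation; "ft_force": force on the tool from outside, world axes, zero at the start; "moment": the same for the moment, N m; "gripper_width": finger opening in m; "finger_force": force on a finger pad.
Only numpy, scipy, OpenCV 4.12 (cv2) and the standard library are available. Lean on these libraries where they do the work, as an engineer would, in place of code of your own. Each camera call takes 0.05 s, during which the arm holds its last target. There are 200 camera calls.

## Working session

There is one attempt and no reset: what is moved stays moved. The work goes in short steps, Python scripts to look and compute and a shell command to move; the robot and the scene stay as the last step left them, time stands still between calls to the robot, and variables do not carry over. Pictures are saved under pics/ and viewed, at most 10 in all, crops included, and the job is handed in when it is done.

```bash
mkdir -p pics; cat > h.py <<'E'
import numpy as np, cv2
from plant import telemetry, eyes, nets
def cam(n):
    c=eyes.calibration(n); R,_=cv2.Rodrigues(np.array(c["rvec"],float)); return np.array(c["K"],float),R,np.array(c["tvec"],float).reshape(3)
def cloud(n,depth,mask=None):
    K,R,t=cam(n); m=depth>0
    if mask is not None: m&=mask
    v,u=np.nonzero(m); z=depth[v,u]
    P=np.c_[(u-K[0,2])/K[0,0]*z,(v-K[1,2])/K[1,1]*z,z]
    return (P-t)@R, u, v
E
python3 - <<'E'
from h import *
s=telemetry.sense(); print({k:np.round(v,3) for k,v in s.items()})
for n in ["top","scene"]:
    im,d=eyes.get_image(n); cv2.imwrite(f"pics/{n}0.png",im)
    for r in nets.trace(n,"tin_left"):
        P,u,v=cloud(n,d,r["mask"]); 
        T=P[(P[:,2]>0.068)&(P[:,2]<0.082)]
        print(n,round(r["p"],2),np.round(r["bbox"]),len(P),len(T))
        if len(T)>30:
            b=cv2.minAreaRect((T[:,:2]*1000).astype(np.float32)); print("  top",np.round(b[0]),np.round(b[1]),round(b[2],1),np.median(T[:,2]).round(4))
E
```

```text
{'t': np.float64(0.0), 'q': array([-1.35 ,  0.629,  0.038,  1.518, -0.027,  0.996, -0.02 ]), 'dq': array([ 0.   , -0.   ,  0.   , -0.001,  0.001,  0.001, -0.002]), 'effort': array([-1.0000e-03, -5.4973e+01,  1.1430e+00, -1.8663e+01, -5.2000e-02,
        2.4000e-02,  0.0000e+00]), 'tool_pos': array([0.184, 0.623, 0.205]), 'orientation': array([ 0.143,  0.99 , -0.001, -0.   ]), 'ft_force': array([ 0.222, -1.087, -0.367]), 'moment': array([ 0.051, -0.01 , -0.025]), 'finger_force': np.float64(0.0), 'gripper_width': np.float64(0.094)}
top 0.92 [226. 235. 247. 269.] 684 492
  top [418. 270.] [84. 55.] 4.5 0.0746
scene 0.96 [236. 168. 274. 213.] 1228 529
  top [417. 268.] [85. 63.] 5.4 0.0757
```

```bash
python3 - <<'E'
from h import *
from scipy.spatial.transform import Rotation as R_
im,d=eyes.get_image("top")
for k in ["tin_left","tin_middle","tin_right","marker_green_1","till_roll_a_1","tape_brown_1","puck_1","glue_stick_1","stapler_1","staples_box_1"]:
    for r in nets.trace("top",k)[:2]:
        P,u,v=cloud("top",d,r["mask"]); z=np.percentile(P[:,2],80)
        T=P[abs(P[:,2]-z)<0.007]
        b=cv2.minAreaRect((T[:,:2]*1000).astype(np.float32)); print(k,round(r["p"],2),np.round(r["bbox"]),np.round(b[0]),np.round(b[1]),round(b[2],1),z.round(3))
s=telemetry.sense();print(np.round(R_.from_quat(s["orientation"]).as_matrix(),3))
cv2.imwrite("pics/top1.png",cv2.resize(im,(800,600)))
E
```

```text
tin_left 0.76 [229. 236. 248. 269.] [415. 269.] [85. 53.] 2.9 0.077
tin_middle 0.92 [300. 220. 320. 255.] [474.  58.] [83. 52.] 1.5 0.077
tin_right 0.79 [393. 248. 424. 281.] [ 400. -226.] [83. 57.] 23.4 0.077
marker_green_1 0.49 [278. 230. 289. 276.] [426. 139.] [136.  18.] 6.0 0.018
tape_brown_1 0.86 [277. 190. 300. 212.] [570. 118.] [67. 65.] 1.2 0.049
puck_1 0.66 [456. 222. 476. 240.] [ 498. -412.] [59. 62.] 18.9 0.018
glue_stick_1 0.56 [450. 193. 463. 206.] [ 600. -365.] [24. 21.] 83.5 0.08
stapler_1 0.8 [195. 268. 240. 306.] [315. 321.] [ 30. 123.] 35.9 0.05
staples_box_1 0.51 [173. 256. 190. 278.] [370. 440.] [38. 58.] 63.6 0.026
[[-0.959  0.283 -0.   ]
 [ 0.283  0.959  0.   ]
 [ 0.     0.    -1.   ]]
```

View pics/top0.png

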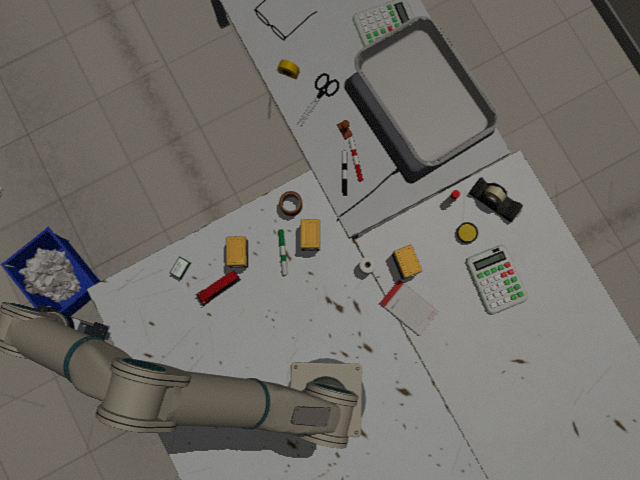

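The top view shows the three brass lids at about (236,251), (310,235) and (408,262), matching the networks. The till roll at (367,267) was not reported, but it sits clear of the right tin. I'll head for the left tin first.

```bash
cat > go.py <<'E'
import sys
from h import *
from scipy.spatial.transform import Rotation as R_
# usage: go.py x y z yaw : shifts (tool axes, shares) and turn (share) still to go; turn first, shifts are for after the turn
x,y,z,w=map(float,sys.argv[1:5]); s=telemetry.sense(); M=R_.from_quat(s["orientation"]).as_matrix()
T=np.array([[-np.cos(w),-np.sin(w),0],[-np.sin(w),np.cos(w),0],[0,0,-1]]).T
print("t",round(s["t"],2),"pos",np.round(s["tool_pos"],4),"turn",np.round(R_.from_matrix(M.T@T).as_rotvec()/2,4),"shift",np.round(T.T@(np.array([x,y,z])-s["tool_pos"])/.5,4),"F",np.round(s["ft_force"],2),"w",round(s["gripper_width"],4),"ff",round(s["finger_force"],1))
E
python3 go.py .416 .269 .205 .06
python3 -m jog '[[[0,0,0,0,0,-0.06,1],[0,0,0,0,0,-0.06,1],[0,0,0,0,0,-0.055,1],[-0.0295,-0.0528,0,0,0,0,1],[-0.0295,-0.0528,0,0,0,0,1],[-0.0295,-0.0528,0,0,0,0,1],[-0.0295,-0.0528,0,0,0,0,1],[-0.0295,-0.0528,0,0,0,0,1],[-0.0295,-0.0528,0,0,0,0,1],[-0.0295,-0.0528,0,0,0,0,1],[-0.0295,-0.0528,0,0,0,0,1],[-0.0295,-0.0528,0,0,0,0,1]]]' 30
python3 go.py .416 .269 .205 .06
```

```text
t 0.75 pos [0.1839 0.6235 0.2055] turn [ 0.     -0.     -0.1734] shift [-0.4209 -0.7355  0.001 ] F [ 0.61 -0.66  0.21] w 0.0944 ff 0.0
t: 1.75
tool_pos: [0.332, 0.3935, 0.2057]
orientation: [-0.032, 0.999, 0.0, 0.0]
ft_force: [0.5, 0.8, 0.4]
gripper_width: 0.0941
finger_force: 0.0
t 1.75 pos [0.332  0.3935 0.2057] turn [0.0002 0.0002 0.0016] shift [-0.1527 -0.2587  0.0014] F [0.54 0.81 0.4 ] w 0.0941 ff 0.0
```

```bash

python3 -m jog '[[[-0.031,-0.052,0,0,0,0,1],[-0.031,-0.052,0,0,0,0,1],[-0.031,-0.052,0,0,0,0,1],[-0.03,-0.052,0,0,0,0,1],[-0.03,-0.052,0,0,0,0,1],[0,0,0,0,0,0,1],[0,0,0,0,0,0,1],[0,0,0,0,0,0,1]]]'
python3 go.py .416 .269 .205 .06
python3 - <<'E'
from h import *
im,d=eyes.get_image("wrist"); cv2.imwrite("pics/w1.png",im)
for r in nets.trace("wrist","tin_left"):
    P,u,v=cloud("wrist",d,r["mask"]); T=P[abs(P[:,2]-0.075)<.008]
    if len(T)>30:
        b=cv2.minAreaRect((T[:,:2]*1000).astype(np.float32)); print(r["p"],np.round(b[0]),np.round(b[1]),round(b[2],1),np.median(T[:,2]))
E
```

```text
t: 2.42
tool_pos: [0.4157, 0.2705, 0.2056]
orientation: [-0.032, 0.999, 0.0, -0.0]
ft_force: [-0.8, 0.6, -0.0]
gripper_width: 0.094
finger_force: 0.0
t 2.42 pos [0.4157 0.2705 0.2056] turn [ 0.0004 -0.      0.0017] shift [-0.0005 -0.003   0.0012] F [-0.83  0.64 -0.03] w 0.094 ff 0.0
0.72 [415. 270.] [84. 56.] 3.4 0.07577920280939932
```

View pics/w1.png

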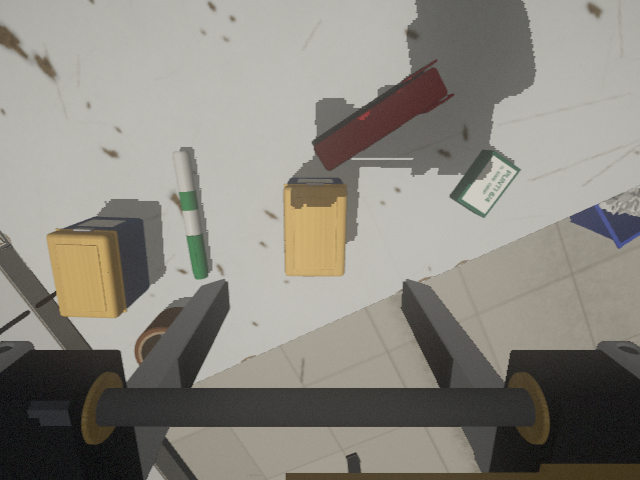

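The tin sits midway between the fingertips at (315,230) and lines up with them. The stapler's end at (325,165) is clear of the finger plane, so I'll go down and grip.

```bash

python3 -m jog '[[[0,0,0.045,0,0,0,1],[0,0,0.045,0,0,0,1],[0,0,0.045,0,0,0,1],[0,0,0.045,0,0,0,1],[0,0,0.045,0,0,0,1],[0,0,0.045,0,0,0,1],[0,0,0.045,0,0,0,1],[0,0,0.044,0,0,0,1],[0,0,0,0,0,0,1],[0,0,0,0,0,0,1],[0,0,0,0,0,0,1]]]' 35
python3 -m jog '[[[0,0,0,0,0,0,-1],[0,0,0,0,0,0,-1],[0,0,0,0,0,0,-1],[0,0,0,0,0,0,-1],[0,0,0,0,0,0,-1],[0,0,0,0,0,0,-1],[0,0,0,0,0,0,-1],[0,0,0,0,0,0,-1]]]' 35
python3 go.py .416 .269 .026 .06
```

```text
t: 3.43
tool_pos: [0.4159, 0.2709, 0.0267]
orientation: [-0.032, 0.999, 0.0, 0.0]
ft_force: [0.2, 0.4, -0.0]
gripper_width: 0.094
finger_force: 0.0
t: 4.1
tool_pos: [0.416, 0.27, 0.0262]
orientation: [-0.032, 1.0, 0.0, 0.0]
ft_force: [0.1, -0.3, 4.2]
gripper_width: 0.0559
finger_force: 35.0
t 4.1 pos [0.416  0.27   0.0262] turn [0.0002 0.0001 0.0016] shift [ 0.0001 -0.002   0.0004] F [ 0.14 -0.32  4.21] w 0.0559 ff 35.0
```

Gripped at 56 mm. I'll lift 50 mm and weigh it.

```bash

python3 -m jog '[[[0,0,-0.01,0,0,0,-1],[0,0,-0.02,0,0,0,-1],[0,0,-0.02,0,0,0,-1],[0,0,-0.02,0,0,0,-1],[0,0,-0.02,0,0,0,-1],[0,0,-0.01,0,0,0,-1],[0,0,0,0,0,0,-1],[0,0,0,0,0,0,-1],[0,0,0,0,0,0,-1],[0,0,0,0,0,0,-1],[0,0,0,0,0,0,-1],[0,0,0,0,0,0,-1]]]'
for i in 1 2 3 4; do python3 -m jog '[[[0,0,0,0,0,0,-1],[0,0,0,0,0,0,-1]]]' | grep ft_force; done
python3 go.py .416 .269 .0265 .06
```

```text
t: 5.1
tool_pos: [0.4156, 0.2697, 0.0756]
orientation: [-0.032, 0.999, -0.0, -0.0]
ft_force: [0.3, -0.2, -3.3]
gripper_width: 0.0559
finger_force: 35.0
ft_force: [0.3, -1.2, -4.3]
ft_force: [-0.5, -0.4, -4.0]
ft_force: [-0.5, -0.2, -4.2]
ft_force: [-0.0, 0.0, -3.2]
t 5.77 pos [0.4159 0.2698 0.076 ] turn [ 0.     -0.      0.0016] shift [-0.0001 -0.0017  0.099 ] F [-0.05  0.01 -3.23] w 0.0557 ff 35.0
```

Left is about 3.8 N (0.39 kg). Setting it back and opening.

```bash

python3 -m jog '[[[0,0,0.02,0,0,0,-1],[0,0,0.02,0,0,0,-1],[0,0,0.02,0,0,0,-1],[0,0,0.02,0,0,0,-1],[0,0,0.01,0,0,0,-1],[0,0,0.005,0,0,0,-1],[0,0,0.003,0,0,0,-1],[0,0,0,0,0,0,-1],[0,0,0,0,0,0,-1],[0,0,0,0,0,0,-1]]]'
python3 -m jog '[[[0,0,0,0,0,0,1],[0,0,0,0,0,0,1],[0,0,0,0,0,0,1],[0,0,0,0,0,0,1],[0,0,0,0,0,0,1],[0,0,0,0,0,0,1],[0,0,0,0,0,0,1]]]'
python3 go.py .474 .058 .2 .026
```

```text
t: 6.6
tool_pos: [0.4162, 0.2701, 0.0273]
orientation: [-0.032, 1.0, 0.0, 0.0]
ft_force: [0.9, 0.5, -3.8]
gripper_width: 0.0559
finger_force: 35.0
t: 7.18
tool_pos: [0.416, 0.2698, 0.027]
orientation: [-0.032, 1.0, 0.0, 0.0]
ft_force: [0.8, -0.8, 0.0]
gripper_width: 0.0938
finger_force: 0.0
t 7.18 pos [0.416  0.2698 0.027 ] turn [0.0001 0.0001 0.0186] shift [-0.105  -0.4266 -0.3459] F [ 0.78 -0.76  0.05] w 0.0938 ff 0.0
```

```bash

python3 -m jog '[[[0,0,-0.03,0,0,0,1],[0,0,-0.045,0,0,0,1],[0,0,-0.045,0,0,0,1],[0,0,-0.045,0,0,0,1],[0,0,-0.045,0,0,0,1],[0,0,-0.045,0,0,0,1],[0,0,-0.045,0,0,0,1],[0,0,-0.045,0,0,0.0186,1]]]'
python3 -m jog '[[[-0.013,-0.053,0,0,0,0,1],[-0.013,-0.053,0,0,0,0,1],[-0.013,-0.053,0,0,0,0,1],[-0.013,-0.053,0,0,0,0,1],[-0.013,-0.053,0,0,0,0,1],[-0.013,-0.053,0,0,0,0,1],[-0.013,-0.053,0,0,0,0,1],[-0.014,-0.055,0,0,0,0,1],[0,0,0,0,0,0,1],[0,0,0,0,0,0,1],[0,0,0,0,0,0,1]]]'
python3 - <<'E'
from h import *
im,d=eyes.get_image("wrist"); cv2.imwrite("pics/w2.png",im)
for k in ["tin_left","tin_middle","tin_right","till_roll_a_1"]:
  for r in nets.trace("wrist",k):
    P,u,v=cloud("wrist",d,r["mask"]); T=P[abs(P[:,2]-(0.057 if 'till' in k else .075))<.008]
    if len(T)>30:
        b=cv2.minAreaRect((T[:,:2]*1000).astype(np.float32)); print(k,r["p"],np.round(b[0]),np.round(b[1]),round(b[2],1),np.median(T[:,2]))
E
python3 go.py .474 .058 .026 .026
```

```text
t: 7.85
tool_pos: [0.4156, 0.2696, 0.2006]
orientation: [-0.013, 1.0, 0.0, -0.0]
ft_force: [0.3, 1.1, -0.1]
gripper_width: 0.094
finger_force: 0.0
t: 8.77
tool_pos: [0.4736, 0.059, 0.1994]
orientation: [-0.013, 1.0, 0.0, -0.0]
ft_force: [0.5, 0.9, 0.4]
gripper_width: 0.0942
finger_force: 0.0
tin_left 0.86 [416. 269.] [84. 57.] 3.3 0.0757023419643868
tin_middle 0.64 [471.  57.] [83. 56.] 1.6 0.07589830838542402
tin_right 0.58 [ 415. -197.] [25. 54.] 77.4 0.07431962397798317
till_roll_a_1 0.91 [ 387. -113.] [48. 47.] 84.0 0.05747387198530776
t 9.02 pos [0.4736 0.0594 0.1994] turn [ 0.0002 -0.0001  0.001 ] shift [-0.0006 -0.0028  0.3469] F [-0.26 -0.12  0.91] w 0.094 ff 0.0
```

View pics/w2.png

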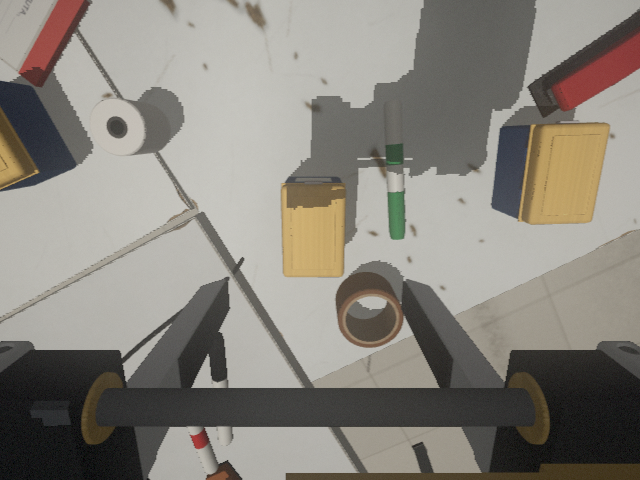

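The left tin stands where it was. The middle tin at (313,228) is centred between the fingers at (471,57) mm, and the marker at (395,170) and tape at (370,315) are clear.

```bash

python3 -m jog '[[[0.003,-0.004,0.043,0,0,0,1],[0,0,0.043,0,0,0,1],[0,0,0.043,0,0,0,1],[0,0,0.043,0,0,0,1],[0,0,0.043,0,0,0,1],[0,0,0.043,0,0,0,1],[0,0,0.043,0,0,0,1],[0,0,0.043,0,0,0,1],[0,0,0.002,0,0,0,1],[0,0,0,0,0,0,1],[0,0,0,0,0,0,1]]]'
python3 -m jog '[[[0,0,0,0,0,0,-1],[0,0,0,0,0,0,-1],[0,0,0,0,0,0,-1],[0,0,0,0,0,0,-1],[0,0,0,0,0,0,-1],[0,0,0,0,0,0,-1],[0,0,0,0,0,0,-1],[0,0,0,0,0,0,-1]]]' 35
python3 -m jog '[[[0,0,-0.01,0,0,0,-1],[0,0,-0.02,0,0,0,-1],[0,0,-0.02,0,0,0,-1],[0,0,-0.02,0,0,0,-1],[0,0,-0.02,0,0,0,-1],[0,0,-0.01,0,0,0,-1],[0,0,0,0,0,0,-1],[0,0,0,0,0,0,-1],[0,0,0,0,0,0,-1],[0,0,0,0,0,0,-1],[0,0,0,0,0,0,-1],[0,0,0,0,0,0,-1]]]'
for i in 1 2 3 4; do python3 -m jog '[[[0,0,0,0,0,0,-1],[0,0,0,0,0,0,-1]]]' | grep ft_force; done
python3 go.py .474 .058 .0265 .026
```

```text
t: 9.93
tool_pos: [0.4729, 0.0566, 0.0271]
orientation: [-0.013, 1.0, 0.0, 0.0]
ft_force: [0.2, -0.0, -0.9]
gripper_width: 0.0943
finger_force: 0.0
t: 10.6
tool_pos: [0.4726, 0.0567, 0.0267]
orientation: [-0.013, 1.0, 0.0, 0.0]
ft_force: [-0.7, 2.1, 4.3]
gripper_width: 0.0559
finger_force: 35.0
t: 11.6
tool_pos: [0.4721, 0.0562, 0.0761]
orientation: [-0.013, 1.0, -0.0, -0.0]
ft_force: [0.2, -0.0, -5.9]
gripper_width: 0.0558
finger_force: 35.0
ft_force: [0.0, 0.1, -7.2]
ft_force: [0.2, 0.2, -7.1]
ft_force: [0.4, 0.6, -6.8]
ft_force: [-0.0, 0.2, -6.8]
t 12.27 pos [0.4725 0.0562 0.0765] turn [ 0. -0. -0.] shift [-0.0032  0.0035  0.1   ] F [-0.04  0.18 -6.82] w 0.0556 ff 35.0
```

Middle is about 7 N, 0.3 kg heavier than the left. I'll set it down and go on to the right tin.

```bash

python3 -m jog '[[[0,0,0.02,0,0,0,-1],[0,0,0.02,0,0,0,-1],[0,0,0.02,0,0,0,-1],[0,0,0.02,0,0,0,-1],[0,0,0.01,0,0,0,-1],[0,0,0.006,0,0,0,-1],[0,0,0.003,0,0,0,-1],[0,0,0,0,0,0,-1],[0,0,0,0,0,0,-1],[0,0,0,0,0,0,-1]]]'
python3 -m jog '[[[0,0,0,0,0,0,1],[0,0,0,0,0,0,1],[0,0,0,0,0,0,1],[0,0,0,0,0,0,1],[0,0,0,0,0,0,1],[0,0,0,0,0,0,1],[0,0,0,0,0,0,1]]]'
python3 -m jog '[[[0,0,-0.03,0,0,0,1],[0,0,-0.045,0,0,0,1],[0,0,-0.045,0,0,0,1],[0,0,-0.045,0,0,0,1],[0,0,-0.045,0,0,0,1],[0,0,-0.045,0,0,0,1],[0,0,-0.045,0,0,0,1],[0,0,-0.045,0,0,0,1],[0,0,0,0,0,-0.06,1],[0,0,0,0,0,-0.06,1],[0,0,0,0,0,-0.06,1]]]'
python3 go.py .4 -.226 .2 .4
```

```text
t: 13.1
tool_pos: [0.4729, 0.0563, 0.0272]
orientation: [-0.013, 1.0, 0.0, 0.0]
ft_force: [0.5, -0.8, -6.1]
gripper_width: 0.056
finger_force: 35.0
t: 13.68
tool_pos: [0.4726, 0.0562, 0.0271]
orientation: [-0.013, 1.0, 0.0, 0.0]
ft_force: [0.3, 0.0, 0.3]
gripper_width: 0.0934
finger_force: 0.0
t: 14.6
tool_pos: [0.4726, 0.0563, 0.2001]
orientation: [-0.195, 0.981, -0.0, 0.001]
ft_force: [-0.6, 0.2, -0.2]
gripper_width: 0.0941
finger_force: 0.0
t 14.6 pos [0.4726 0.0563 0.2001] turn [-0.0002  0.0005 -0.004 ] shift [ 3.535e-01 -4.634e-01  1.000e-04] F [-0.64  0.15 -0.22] w 0.0941 ff 0.0
```

```bash

python3 -m jog '[[[0.035,-0.046,0,0,0,-0.004,1],[0.035,-0.046,0,0,0,0,1],[0.035,-0.046,0,0,0,0,1],[0.035,-0.046,0,0,0,0,1],[0.035,-0.046,0,0,0,0,1],[0.035,-0.046,0,0,0,0,1],[0.035,-0.046,0,0,0,0,1],[0.035,-0.046,0,0,0,0,1],[0.035,-0.046,0,0,0,0,1],[0.035,-0.046,0,0,0,0,1],[0,0,0,0,0,0,1],[0,0,0,0,0,0,1]]]'
python3 - <<'E'
from h import *
im,d=eyes.get_image("wrist"); cv2.imwrite("pics/w3.png",im)
for k in ["tin_middle","tin_right","till_roll_a_1"]:
  for r in nets.trace("wrist",k):
    P,u,v=cloud("wrist",d,r["mask"]); T=P[abs(P[:,2]-(0.057 if 'till' in k else .075))<.008]
    if len(T)>30:
        b=cv2.minAreaRect((T[:,:2]*1000).astype(np.float32)); print(k,r["p"],np.round(b[0]),np.round(b[1]),round(b[2],1),np.median(T[:,2]))
E
python3 go.py .4 -.226 .026 .4
```

```text
t: 15.6
tool_pos: [0.3981, -0.2246, 0.1994]
orientation: [-0.194, 0.981, -0.0, -0.0]
ft_force: [0.6, 0.0, -0.2]
gripper_width: 0.0941
finger_force: 0.0
tin_right 0.79 [ 399. -226.] [83. 56.] 23.3 0.07589304806043073
till_roll_a_1 0.88 [ 386. -111.] [45. 48.] 4.5 0.057348693050388075
t 15.8 pos [ 0.3993 -0.2218  0.1994] turn [ 0.0003  0.0001 -0.0018] shift [ 0.0021 -0.0083  0.3468] F [ 1.73 -0.32  0.14] w 0.0941 ff 0.0
```

View pics/w3.png

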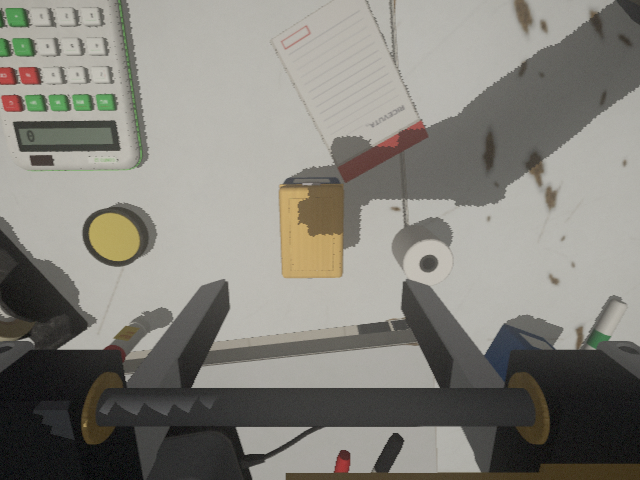

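The right tin at (312,230) is centred, with the till roll at (428,262) about 35 mm clear of the finger. Down, grip, lift.

```bash

python3 -m jog '[[[0.002,-0.008,0.043,0,0,0,1],[0,0,0.043,0,0,0,1],[0,0,0.043,0,0,0,1],[0,0,0.043,0,0,0,1],[0,0,0.043,0,0,0,1],[0,0,0.043,0,0,0,1],[0,0,0.043,0,0,0,1],[0,0,0.043,0,0,0,1],[0,0,0.002,0,0,0,1],[0,0,0,0,0,0,1],[0,0,0,0,0,0,1]]]'
python3 -m jog '[[[0,0,0,0,0,0,-1],[0,0,0,0,0,0,-1],[0,0,0,0,0,0,-1],[0,0,0,0,0,0,-1],[0,0,0,0,0,0,-1],[0,0,0,0,0,0,-1],[0,0,0,0,0,0,-1],[0,0,0,0,0,0,-1]]]' 35
python3 -m jog '[[[0,0,-0.01,0,0,0,-1],[0,0,-0.02,0,0,0,-1],[0,0,-0.02,0,0,0,-1],[0,0,-0.02,0,0,0,-1],[0,0,-0.02,0,0,0,-1],[0,0,-0.01,0,0,0,-1],[0,0,0,0,0,0,-1],[0,0,0,0,0,0,-1],[0,0,0,0,0,0,-1],[0,0,0,0,0,0,-1],[0,0,0,0,0,0,-1],[0,0,0,0,0,0,-1]]]'
for i in 1 2 3 4; do python3 -m jog '[[[0,0,0,0,0,0,-1],[0,0,0,0,0,0,-1]]]' | grep ft_force; done
python3 go.py .4 -.226 .0265 .4
```

```text
t: 16.72
tool_pos: [0.4002, -0.2269, 0.0271]
orientation: [-0.196, 0.981, -0.0, 0.0]
ft_force: [-0.0, -0.2, -0.2]
gripper_width: 0.0939
finger_force: 0.0
t: 17.38
tool_pos: [0.3996, -0.2275, 0.0266]
orientation: [-0.196, 0.981, -0.0, 0.0]
ft_force: [-0.2, -0.0, 4.2]
gripper_width: 0.0557
finger_force: 35.0
t: 18.38
tool_pos: [0.3993, -0.2272, 0.0761]
orientation: [-0.196, 0.981, 0.0, -0.0]
ft_force: [0.3, 0.5, -2.2]
gripper_width: 0.0559
finger_force: 35.0
ft_force: [-0.1, -0.6, -2.1]
ft_force: [0.7, 0.1, -2.3]
ft_force: [0.6, 0.1, -1.7]
ft_force: [1.1, 0.3, -2.7]
t 19.05 pos [ 0.3995 -0.2274  0.0765] turn [-0.    -0.    -0.003] shift [-0.0019  0.0022  0.1   ] F [ 1.11  0.27 -2.67] w 0.0556 ff 35.0
```

Right is about 2.3 N, so the middle tin is the heaviest. Setting the right one back and returning to the middle.

```bash

python3 -m jog '[[[0,0,0.02,0,0,0,-1],[0,0,0.02,0,0,0,-1],[0,0,0.02,0,0,0,-1],[0,0,0.02,0,0,0,-1],[0,0,0.01,0,0,0,-1],[0,0,0.006,0,0,0,-1],[0,0,0.003,0,0,0,-1],[0,0,0,0,0,0,-1],[0,0,0,0,0,0,-1],[0,0,0,0,0,0,-1]]]'
python3 -m jog '[[[0,0,0,0,0,0,1],[0,0,0,0,0,0,1],[0,0,0,0,0,0,1],[0,0,0,0,0,0,1],[0,0,0,0,0,0,1],[0,0,0,0,0,0,1],[0,0,0,0,0,0,1]]]'
python3 -m jog '[[[0,0,-0.03,0,0,0,1],[0,0,-0.045,0,0,0,1],[0,0,-0.045,0,0,0,1],[0,0,-0.045,0,0,0,1],[0,0,-0.045,0,0,0,1],[0,0,-0.045,0,0,0,1],[0,0,-0.045,0,0,0,1],[0,0,-0.045,0,0,0,1],[0,0,0,0,0,0.06,1],[0,0,0,0,0,0.06,1],[0,0,0,0,0,0.06,1]]]'
python3 go.py .4725 .0562 .2 .026
```

```text
t: 19.88
tool_pos: [0.3999, -0.2275, 0.0273]
orientation: [-0.196, 0.981, -0.0, 0.0]
ft_force: [-0.6, 0.1, -3.7]
gripper_width: 0.056
finger_force: 35.0
t: 20.47
tool_pos: [0.3995, -0.2274, 0.027]
orientation: [-0.196, 0.981, 0.0, -0.0]
ft_force: [0.0, 0.4, -1.1]
gripper_width: 0.0936
finger_force: 0.0
t: 21.38
tool_pos: [0.3996, -0.2275, 0.2]
orientation: [-0.014, 1.0, -0.0, 0.001]
ft_force: [-0.3, -0.2, -0.4]
gripper_width: 0.0937
finger_force: 0.0
t 21.38 pos [ 0.3996 -0.2275  0.2   ] turn [-0.0002  0.0005  0.0009] shift [-0.1605  0.5634  0.    ] F [-0.25 -0.23 -0.36] w 0.0937 ff 0.0
```

```bash

python3 -m jog '[[[-0.016,0.0563,0,0,0,0,1],[-0.016,0.0563,0,0,0,0,1],[-0.016,0.0563,0,0,0,0,1],[-0.016,0.0563,0,0,0,0,1],[-0.016,0.0563,0,0,0,0,1],[-0.016,0.0563,0,0,0,0,1],[-0.016,0.0563,0,0,0,0,1],[-0.016,0.0563,0,0,0,0,1],[-0.016,0.0563,0,0,0,0,1],[-0.016,0.0563,0,0,0,0,1],[0,0,0,0,0,0,1],[0,0,0,0,0,0,1]]]'
python3 - <<'E'
from h import *
im,d=eyes.get_image("wrist"); cv2.imwrite("pics/w4.png",im)
for k in ["tin_middle","tin_right","tin_left","till_roll_a_1"]:
  for r in nets.trace("wrist",k):
    P,u,v=cloud("wrist",d,r["mask"]); T=P[abs(P[:,2]-(0.057 if 'till' in k else .075))<.008]
    if len(T)>30:
        b=cv2.minAreaRect((T[:,:2]*1000).astype(np.float32)); print(k,r["p"],np.round(b[0]),np.round(b[1]),round(b[2],1),np.median(T[:,2]))
E
python3 go.py .4725 .0562 .0265 .026
```

```text
t: 22.38
tool_pos: [0.4698, 0.0584, 0.1993]
orientation: [-0.019, 1.0, 0.0, -0.0]
ft_force: [-0.3, -0.3, 1.1]
gripper_width: 0.0945
finger_force: 0.0
tin_middle 0.55 [471.  52.] [83. 56.] 1.1 0.07590314272621501
tin_right 0.67 [ 411. -201.] [27. 60.] 77.5 0.07466709378052959
tin_left 0.67 [417. 265.] [84. 57.] 2.5 0.07558006936054835
till_roll_a_1 0.98 [ 385. -116.] [47. 48.] 1.1 0.05769245453542013
till_roll_a_1 0.56 [430.  51.] [ 6. 56.] 0.6 0.05968039462924101
t 22.63 pos [0.4697 0.0553 0.1995] turn [-0.0003 -0.0002  0.0028] shift [-0.0057  0.0017  0.3459] F [0.14 1.09 0.59] w 0.0941 ff 0.0
```

```bash

python3 -m jog '[[[-0.005,0.001,0.043,0,0,0.002,1],[0,0,0.043,0,0,0,1],[0,0,0.043,0,0,0,1],[0,0,0.043,0,0,0,1],[0,0,0.043,0,0,0,1],[0,0,0.043,0,0,0,1],[0,0,0.043,0,0,0,1],[0,0,0.043,0,0,0,1],[0,0,0.002,0,0,0,1],[0,0,0,0,0,0,1],[0,0,0,0,0,0,1]]]'
python3 -m jog '[[[0,0,0,0,0,0,-1],[0,0,0,0,0,0,-1],[0,0,0,0,0,0,-1],[0,0,0,0,0,0,-1],[0,0,0,0,0,0,-1],[0,0,0,0,0,0,-1],[0,0,0,0,0,0,-1],[0,0,0,0,0,0,-1]]]' 38
python3 -m jog '[[[0,0,-0.01,0,0,0,-1],[0,0,-0.02,0,0,0,-1],[0,0,-0.03,0,0,0,-1],[0,0,-0.04,0,0,0,-1],[0,0,-0.04,0,0,0,-1],[0,0,-0.04,0,0,0,-1],[0,0,-0.04,0,0,0,-1],[0,0,-0.04,0,0,0,-1],[0,0,-0.04,0,0,0,-1],[0,0,-0.02,0,0,0,-1],[0,0,-0.01,0,0,0,-1],[0,0,0,0,0,0,-1]]]'
python3 -m jog '[[[0,0,0,0,0,0,-1],[0,0,0,0,0,0,-1],[0,0,0,0,0,0,-1],[0,0,0,0,0,0,-1],[0,0,0,0,0,0,-1],[0,0,0,0,0,0,-1],[0,0,0,0,0,0,-1],[0,0,0,0,0,0,-1],[0,0,0,0,0,0,-1],[0,0,0,0,0,0,-1],[0,0,0,0,0,0,-1],[0,0,0,0,0,0,-1]]]'
python3 - <<'E'
from h import *
im,d=eyes.get_image("scene"); cv2.imwrite("pics/s2.png",im)
E
```

```text
t: 23.55
tool_pos: [0.4728, 0.0568, 0.0272]
orientation: [-0.014, 1.0, -0.0, 0.0]
ft_force: [1.4, 0.0, 0.5]
gripper_width: 0.0939
finger_force: 0.0
t: 24.22
tool_pos: [0.4726, 0.0568, 0.0267]
orientation: [-0.015, 1.0, -0.0, 0.0]
ft_force: [-0.7, -2.0, 5.2]
gripper_width: 0.0559
finger_force: 38.0
t: 25.22
tool_pos: [0.4723, 0.0575, 0.1924]
orientation: [-0.015, 1.0, 0.0, 0.001]
ft_force: [0.4, -0.2, -7.5]
gripper_width: 0.0558
finger_force: 38.0
t: 26.22
tool_pos: [0.4724, 0.0573, 0.1915]
orientation: [-0.015, 1.0, 0.0, -0.0]
ft_force: [-0.1, 0.1, -6.7]
gripper_width: 0.0558
finger_force: 38.0
```

View pics/s2.png

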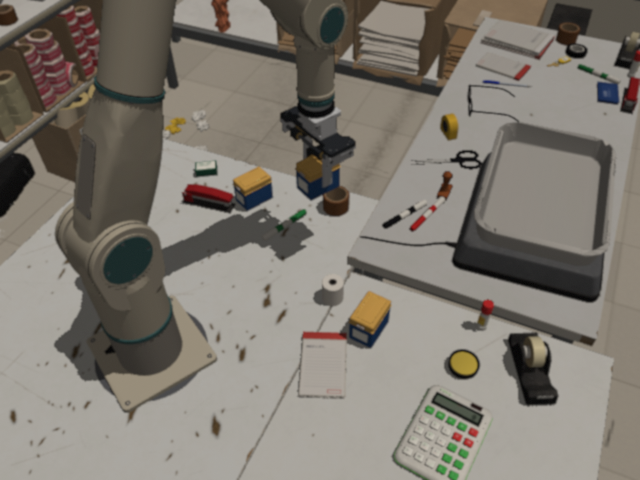

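The middle tin hangs upright in the gripper at (318,172), about 165 mm up and reading 7 N. The left tin (253,188) and right tin (370,318) stand in place, and nothing else has moved.

```bash
python3 -c "
from plant import close_job
print(close_job())"
```

```text
the job is handed in; nothing more can be done
None
```

The middle tin is the heaviest (about 7 N, against 3.8 N left and 2.3 N right). The job is handed in with it held upright and still about 165 mm above its place and the other two standing where they were; no verdict came back.

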